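Book in the paint pots at the masking bench

ROBOT

A 7-joint arm with a two-finger parallel gripper is mounted at the origin on the work surface. World frame = base frame: x ahead of the robot, y to its left, z up, the work surface at z = 0. Lengths are in m, angles in rad, forces in N, time in s.
With the tool pointing down it reaches from about 0.35 to 0.9 m from the base axis. Payload 8.1 kg.
Tool frame: the origin (TCP) lies on the centre line of the jaws, within the pads' length; the fingertips stand 11 mm ahead of it and the grasp point (between the pads) lies 8 mm behind it (arm.nose_length is the distance from the TCP to the fingertips, in m); z points along the fingers, y is the line along which they close (so a half turn about z gives the same grasp; the last joint's range is limited). The gripper opens to 92 mm and grips with 3 to 60 N. Pads are 19 mm wide; open, the fingers measure 130 mm over their backs; the gripper's body (75 mm by 190 mm) begins 47 mm behind the grasp point.
Start: joints at [1.064, 0.434, 0.025, 1.573, -0.012, 1.134, -0.075], TCP at [0.246, -0.575, 0.238] pointing down, gripper open.
Joint ranges: [-2.62, 2.62], [-0.44, 2.09], [-1.27, 1.32], [0.08, 2.57], [-1.32, 4.46], [0.12, 2], [-2.74, 2.74]. Speed limits (rad/s): [2.22, 2.22, 3.01, 3.01, 3.14, 3.14, 3.14].

INTERFACE

Orientations are given as a rotation vector (axis times angle).
In Python, from cell import arm gives the robot as it stands.
- The arm moves only by the tool jog_arm, never from a script. Its argument "moves" is a list of rows, each a list of 4 numbers: the shift along the tool's x, y, z in m, then the turn about the tool's z in rad. In form: [[tx, ty, tz, spin], ...]. A call has 1 to 20 rows; each row is the pose to reach, as a shift and turn from the pose commanded when the call began, along the tool's axes at that moment; what a row does not reach only later rows make up. A row lasts 1/8 s, in which the tool goes at most 62.5 mm and 10.7 degrees, less where a joint would pass 70% of its speed; a pose out of reach is approached as far as the arm can. A call with a gripper value outside its range is refused whole. "hand" is the finger opening in m, from 0 to 0.0918, set as the call begins (left out, the last holds). The fingers move at their own pace and stop on an object; "newtons" is the grip in N (left out, the last holds). Time passes only in rows, so rows that repeat a pose let the fingers close. It gives the time, the measured TCP pose, the force, the opening and the grip force at its end, in the units of the state.
- arm.observe(): the state, without advancing time (a new reading comes with each control period).
- arm.get_image(name): name is "scene" or "top"; returns a dict with "color" (420x560x3 uint8, red, green, blue), "z_map" (420x560 float32, m along the optical axis (not along the pixel's ray), 0 where there is no reading), "fx", "fy", "cx", "cy" (pixels), "rvec" (rotation vector, rad) and "tvec" (3), from world to camera coordinates, as OpenCV has them. Camera axes: x right, y down, z forward; pixel columns grow to the right and rows downward; lengths in m; the calibration is good to about 2 mm. A picture is of the moment at which its call begins.
- arm.sign_off(): hands the job in; it is judged then, once.
The state is a dict: "clock": time; "joints": joint angles; "dq": joint speeds; "joint_efforts": joint torques, N m; "position": TCP position; "ee_rot": TCP orientation; "force": force on the tool from outside, world axes, zero at the start; "ft_torque": the same for the moment, N m; "width": opening from 0.0 (shut) to 1.0 (fully open); "gripper_force": force on a finger pad.
Only numpy, scipy, OpenCV 4.12 (cv2) and the standard library are available. Lean on these libraries where they do the work, as an engineer would, in place of code of your own. Each camera call takes 0.05 s, during which the arm holds its last target. There are 200 camera calls.

TASK

Stand every paint pot on a blue mark of the green cutting mat, one to a mark, with its barcode label facing squarely out over the mat's orange-taped front edge; only when all of them stand so, take the hand scanner from its sliding-cover case, point it squarely at the middle of each label from about 8 cm away and hold it still there for two seconds, in the order of the coats: grey primer, then red colour, then yellow clear (some may be missing). Then lay the scanner back flat in its compartment, the same way up, and slide the cover fully shut, with all pots still in place on their marks; leave the tape roll, the masked tube and the phone where they are.

Things in the scene. Friction and masses are not known exactly. Their poses are not given: they have to be found in the camera images.
- mat: Green cutting mat fixed on the bench, 160 mm (x) by 360 mm (y), 3 mm thick; origin at the centre of its underside. Its front edge, marked by a strip of orange tape, is its -x side, towards the robot (the mat may be turned up to 0.2 rad).
- mat_front (a point): Middle of the mat's front edge (80 mm from the mat's centre along its -x), on its top face.
- mark0 (a point): Centre of a blue disc with white rim (84 mm diameter, painted flat) on the mat, 110 mm along the mat's +y; on the mat's top face, axes as the mat's.
- mark1 (a point): Centre of a blue disc with white rim (84 mm diameter, painted flat) on the mat, at the mat's centre; on the mat's top face, axes as the mat's.
- mark2 (a point): Centre of a blue disc with white rim (84 mm diameter, painted flat) on the mat, 110 mm along the mat's -y; on the mat's top face, axes as the mat's.
- primer: Paint pot, grey, 75 mm tall, 0.25 kg: cylinder of 56 mm diameter on a heavy black foot (74 mm diameter, 14 mm high). White barcode label, 34 x 40 mm, on one side; on the black-centred lid its white tail strip runs from the middle to the label side. Origin: centre of the underside, z up, -x out through the label's middle. May be absent (None). First coat.
- colour: Paint pot, red, 75 mm tall, 0.25 kg: cylinder of 56 mm diameter on a heavy black foot (74 mm diameter, 14 mm high). White barcode label, 34 x 40 mm, on one side; on the black-centred lid its white tail strip runs from the middle to the label side. Origin: centre of the underside, z up, -x out through the label's middle. May be absent (None). Second coat.
- clear: Paint pot, yellow, 75 mm tall, 0.25 kg: cylinder of 56 mm diameter on a heavy black foot (74 mm diameter, 14 mm high). White barcode label, 34 x 40 mm, on one side; on the black-centred lid its white tail strip runs from the middle to the label side. Origin: centre of the underside, z up, -x out through the label's middle. May be absent (None). Third coat.
- primer_label (a point): Middle of the barcode label of that pot: on the pot's surface, 28 mm from its axis along the pot's -x, 43 mm above its underside (axes as the pot's).
- colour_label (a point): Middle of the barcode label of that pot: on the pot's surface, 28 mm from its axis along the pot's -x, 43 mm above its underside (axes as the pot's).
- clear_label (a point): Middle of the barcode label of that pot: on the pot's surface, 28 mm from its axis along the pot's -x, 43 mm above its underside (axes as the pot's).
- case: Grey scanner case fixed on the bench, 200 mm (x) by 250 mm (y), 45 mm tall, with aluminium cover rails to 53 mm along its two sides (x = -97 and +97 mm); origin at the centre of its underside. Its +y half is an open-topped compartment (inside 188 by 113 mm, floor 6 mm above the bench, walls 6 mm thick), its -y half is a solid deck on which the cover parks when open.
- compartment (a point): Centre of the compartment's inner floor (62.5 mm along the case's +y, 6 mm up); axes as the case's.
- cover (a joint): Slide of the clear flat cover (186 by 123 mm, 4 mm thick, underside 46 mm and top 50 mm above the bench): 0 m = fully shut over the compartment, 0.12 m = fully open over the deck; it slides along the case's -y. Stays where left, needs about 2 N.
- cover_handle (a point): Top middle of the cover's orange grip rib, which stands upright on the middle of the cover: 70 mm long along the case's x, 12 mm thick along the case's y, 30 mm tall; this point is 80 mm above the bench.
- scanner: Hand barcode scanner, a bar 150 mm long (its x), 32 mm tall, 0.16 kg, lying in the compartment: yellow grip 36 mm wide and 30 mm tall from x = -75 to +35 mm, black head 46 mm wide from x = 35 to 75 mm with a red window in its front face; it looks along its +x. Origin at the centre of its underside, z up. It starts with its head away from the robot.
- lens (a point): Middle of the scanner's red window: 75 mm along the scanner's +x, 16 mm above its underside; axes as the scanner's, it looks along +x.
- tape: Bystander: roll of green masking tape, 100 mm diameter, 24 mm high; origin at the centre of its underside.
- stay: Bystander: frame tube masked in green tape, 200 by 40 by 36 mm, lying along its x; origin at the centre of its underside.
- phone: Bystander: black phone, 150 (x) by 72 (y) by 9 mm, lying flat; origin at the centre of its underside.

How it is judged:
By the outcome, as a careful person would: the job done as asked, in the order asked, and still so for the second after the job is handed in, with the robot touching nothing.
Of primer, colour, clear only 2 to 3 are there at a start; the rules pass over those that are not, and their reading is None.
At some moment in a run one of primer, colour, clear may be knocked a few centimetres aside while the robot is not near it.
It also fails if it takes over 210 s, if anything falls off the work surface, if the arm or the gripper's body presses on something with over 40 N, if the wrist force passes 120 N, or if a joint passes its speed limit or range.

## Working session

There is one attempt and no reset: what is moved stays moved. The work goes in short steps, Python scripts to look and compute and a tool call to move; the robot and the scene stay as the last step left them, time stands still between calls to the robot, and variables do not carry over. Pictures are saved under pics/ and viewed, at most 14 in all, crops included, and the job is handed in when it is done.

Besides the shell and the picture viewer there is one more tool, called after "Emit:" as name(argument=value, ...), one argument or row to a line, values as JSON. jog_arm: Moves the arm, as the interface text tells. Its arguments: {"type":"object","properties":{"moves":{"type":"array"},"hand":{"type":"number"},"newtons":{"type":"number"}},"required":["moves"]}

```bash
ls; mkdir -p pics; cat > h.py <<'E'
import numpy as np, cv2
from cell import arm
from scipy.spatial.transform import Rotation as R
def cap(n): 
    return arm.get_image(n)
def save(im,f): cv2.imwrite('pics/'+f,im['color'][:,:,::-1])
def world(im):
    z=im['z_map'].astype(float); h,w=z.shape
    u,v=np.meshgrid(np.arange(w),np.arange(h))
    c=np.stack([(u-im['cx'])/im['fx']*z,(v-im['cy'])/im['fy']*z,z],-1)
    Rm=R.from_rotvec(np.ravel(im['rvec'])).as_matrix()
    P=(c-np.ravel(im['tvec']))@Rm
    P[z==0]=np.nan
    return P
def proj(im,p):
    q,_=cv2.projectPoints(np.array(p,float).reshape(-1,3),np.ravel(im['rvec']),np.ravel(im['tvec']),np.array([[im['fx'],0,im['cx']],[0,im['fy'],im['cy']],[0,0,1]]),None)
    return q.reshape(-1,2)
E
python3 - <<'E'
from h import *
for n in('scene','top'):
    im=cap(n); save(im,n+'0.png'); np.savez('pics/'+n+'0.npz',**im)
    Rm=R.from_rotvec(np.ravel(im['rvec'])).as_matrix(); print(n,-Rm.T@np.ravel(im['tvec']),Rm.round(2).tolist(),im['fx'])
print(arm.observe())
E
```

```text
pics
scene [1.15526405 0.51996128 0.90126717] [[-0.62, 0.79, -0.01], [0.6, 0.46, -0.65], [-0.51, -0.41, -0.76]] 423.3277340322671
top [0.3220668  0.07230712 1.48633451] [[-0.01, -1.0, -0.0], [-0.98, 0.01, -0.19], [0.19, 0.0, -0.98]] 542.1320841785263
{'clock': 0.1, 'joints': array([ 1.06436856,  0.43512879,  0.02499699,  1.57399767, -0.0115945 ,
        1.13402289, -0.07511436]), 'dq': array([-0.00123258, -0.00106109, -0.00026387, -0.00428307,  0.00102006,
        0.00220722,  0.00034025]), 'joint_efforts': array([ 2.83193862e-03, -6.69130754e+01,  9.87974927e-01, -3.15148401e+01,
       -6.04691589e-02,  3.74228752e-02,  1.10623660e-05]), 'position': array([ 0.24535086, -0.57434299,  0.23704222]), 'ee_rot': array([-3.07648202e+00, -6.29601750e-01,  6.61747301e-04]), 'force': array([ 0.37346287, -0.44430881,  0.33557441]), 'ft_torque': array([-0.01186574, -0.01154458, -0.00809829]), 'gripper_force': 0.0, 'width': 0.9956992845486058}
```

View pics/top0.png

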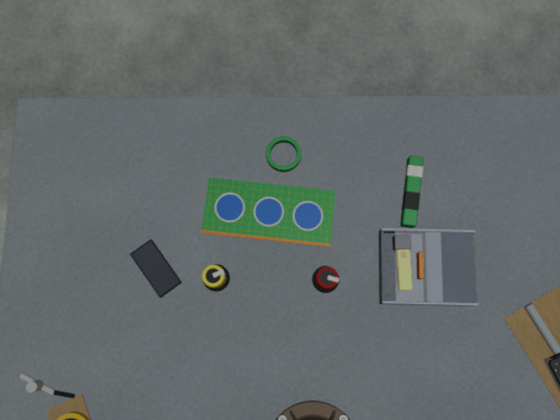

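View pics/scene0.png

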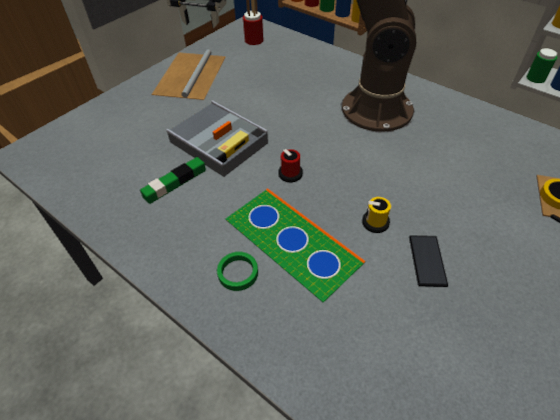

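The top picture shows the yellow pot at (214,277) and the red pot at (326,279). There is no grey pot. The mat's discs are at (230,207), (268,212) and (308,215), and the scanner is at (403,268). The cover handle is at (421,265), so the cover is part-way shut. The scene view agrees.

```bash
cat >> h.py <<'E'
def ray_at(im,uv,z):
    """pixel(s) -> world at height z"""
    uv=np.atleast_2d(np.array(uv,float)); Rm=R.from_rotvec(np.ravel(im['rvec'])).as_matrix()
    d=np.c_[(uv[:,0]-im['cx'])/im['fx'],(uv[:,1]-im['cy'])/im['fy'],np.ones(len(uv))]@Rm
    o=-Rm.T@np.ravel(im['tvec'])
    return o+d*((z-o[2])/d[:,2])[:,None]
def blobs(mask,mn=15):
    n,l,s,c=cv2.connectedComponentsWithStats(mask.astype(np.uint8))
    return [(s[i,4],c[i],l==i,s[i,:4]) for i in range(1,n) if s[i,4]>=mn]
def hsv(im): return cv2.cvtColor(im['color'],cv2.COLOR_RGB2HSV).astype(int)
def pots(im):
    """lid circle + strip direction for each pot colour; lid z about .075"""
    H=hsv(im);P=world(im);out={}
    for nm,m in (('colour',((H[...,0]<8)|(H[...,0]>172))&(H[...,1]>140)&(H[...,2]>60)),('clear',(abs(H[...,0]-27)<8)&(H[...,1]>140)&(H[...,2]>70))):
        for a,c,b,s in blobs(m,20):
            x,y=np.round(c).astype(int); w=12
            sl=np.s_[max(0,y-w):y+w+1,max(0,x-w):x+w+1]
            Q=P[sl]; lid=(Q[...,2]>.067)&(Q[...,2]<.085)
            if lid.sum()<40: continue
            vv,uu=np.nonzero(lid); vv+=max(0,y-w); uu+=max(0,x-w)
            L=ray_at(im,np.c_[uu,vv],.075)
            (cx,cy),r=cv2.minEnclosingCircle(L[:,:2].astype(np.float32))
            cen=L[:,:2].mean(0)
            S=H[vv,uu]; wh=(S[:,1]<90)&(S[:,2]>120); wt=wh*S[:,2]
            d=(L[:,:2]*wt[:,None]).sum(0)/max(1,wt.sum())-cen
            out.setdefault(nm,[]).append(dict(cen=cen.round(4),circ=(round(cx,4),round(cy,4)),r=round(r,4),n=lid.sum(),z=np.nanmedian(Q[lid][:,2]).round(4),nw=wh.sum(),lab=np.arctan2(d[1],d[0]).round(3),dl=np.hypot(*d).round(4)))
    return out
E
python3 - <<'E'
from h import *
ims={n:dict(np.load(f'pics/{n}0.npz')) for n in('scene','top')}
for n,im in ims.items():
    print(n); H=hsv(im)
    for k,v in pots(im).items(): print(k,v)
    bl=(abs(H[...,0]-115)<12)&(H[...,1]>150)&(H[...,2]>60)
    for a,c,b,s in blobs(bl,150): print('blue',a,c.round(1),ray_at(im,c,.003).round(4))
    og=(abs(H[...,0]-11)<7)&(H[...,1]>150)&(H[...,2]>90)
    for a,c,b,s in blobs(og,15): print('orange',a,c.round(1),s,ray_at(im,c,.003).round(4),'@.08',ray_at(im,c,.08).round(4), 'z',np.nanmedian(world(im)[b][:,2]).round(3))
    P=world(im)
    m=(P[...,2]>.04)&(P[...,2]<.058)&(P[...,1]<-.15)&(P[...,0]>.2)&(P[...,0]<.65)
    for a,c,b,s in blobs(m,20): 
        q=P[b]; r=cv2.minAreaRect(q[:,:2].astype(np.float32)); print('wall',a,np.round(r[0],4),np.round(r[1],4),r[2],np.median(q[:,2]))
    ye=(abs(H[...,0]-25)<9)&(H[...,1]>70)&(H[...,2]>90)
    for a,c,b,s in blobs(ye,40):
        q=P[b]; r=cv2.minAreaRect(q[:,:2].astype(np.float32)); print('yel',a,c.round(1),np.round(r[0],4),np.round(r[1],4),round(r[2],1),np.nanmedian(q[:,2]).round(4))
im=ims['top']; a=im['color'][220:315,370:485]; b=im['color'][255:300,190:350]
A=cv2.resize(a,None,fx=5,fy=5,interpolation=cv2.INTER_CUBIC);B=cv2.resize(b,None,fx=5,fy=5)[:100]
cv2.imwrite('pics/crop1.png',A[:,:,::-1])
E
```

```text
scene
colour [{'cen': array([-0.078 , -0.6416]), 'circ': (-0.0851, -0.6511), 'r': 0.0416, 'n': np.int64(80), 'z': np.float64(0.0764), 'nw': np.int64(0), 'lab': np.float64(1.45), 'dl': np.float64(0.6464)}, {'cen': array([ 0.4435, -0.0405]), 'circ': (0.4455, -0.0412), 'r': 0.035, 'n': np.int64(252), 'z': np.float64(0.0762), 'nw': np.int64(31), 'lab': np.float64(-2.046), 'dl': np.float64(0.0204)}]
clear [{'cen': array([-0.4515, -0.3976]), 'circ': (-0.441, -0.385), 'r': 0.0827, 'n': np.int64(84), 'z': np.float64(0.0753), 'nw': np.int64(0), 'lab': np.float64(0.722), 'dl': np.float64(0.6016)}, {'cen': array([0.454 , 0.2594]), 'circ': (0.4512, 0.2578), 'r': 0.0309, 'n': np.int64(269), 'z': np.float64(0.0757), 'nw': np.int64(39), 'lab': np.float64(-1.759), 'dl': np.float64(0.0184)}]
blue 415 [263.4 216.2] [[0.6174 0.0039 0.003 ]]
blue 479 [292.  238.8] [[0.6303 0.1133 0.003 ]]
blue 562 [323.1 263.7] [[0.6434 0.2225 0.003 ]]
orange 43 [303.3   3.3] [290   0  29   8] [[-0.5083 -0.7016  0.003 ]] @.08 [[-0.3657 -0.5968  0.08  ]] z 0.031
orange 69 [221.2 127.2] [213 121  18  13] [[ 0.4092 -0.3586
[... 1480 characters left out ...]
03 ]]
orange 255 [261.3 237.5] [202 230 128  16] [[0.5563 0.1324 0.003 ]] @.08 [[0.5441 0.1293 0.08  ]] z 0.003
orange 106 [420.3 264.8] [418 253   5  26] [[ 0.4781 -0.3035  0.003 ]] @.08 [[ 0.47  -0.284  0.08 ]] z 0.079
wall 5885 [ 0.4708 -0.3124] [0.2524 0.2005] 88.39791107177734 0.047479946782492254
yel 145 [269.4 237.2] [0.5581 0.1215] [0.3541 0.005 ] 83.4 0.0033
yel 344 [403.7 266.7] [ 0.4623 -0.2476] [0.1062 0.034 ] 1.1 0.049
yel 225 [212.6 276. ] [0.4507 0.2567] [0.049 0.052] 39.9 0.074
yel 855 [550.1 311. ] [ 0.3395 -0.6684] [0.1317 0.0883] 28.8 0.001
yel 1677 [533.3 346.8] [ 0.2141 -0.5734] [0.2586 0.1459] 28.3 0.0011
yel 702 [ 69.  409.7] [0.1181 0.6318] [0.1188 0.0543] 78.7 0.0053
```

View pics/crop1.png

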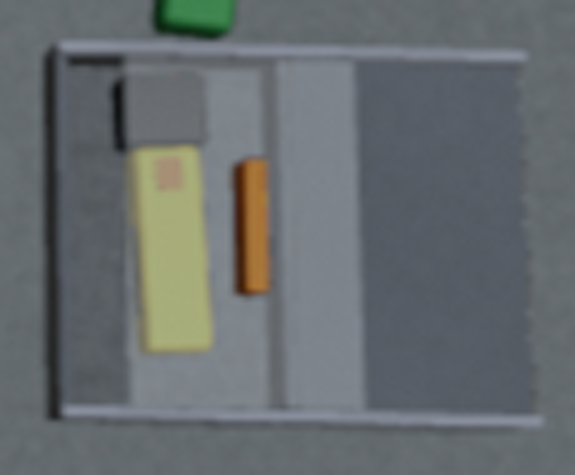

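The crop shows the case rails, the yellow scanner with its dark head up, and the cover spanning columns 125 to 365 of the crop, about 35 mm open. Next I'll refine the pots' label directions.

```bash
python3 - <<'E'
from h import *
tiles=[]
est={'colour':[.4408,-.0403],'clear':[.447,.2564]}
for n in('top','scene'):
    im=dict(np.load(f'pics/{n}0.npz')); im['color']=im['color']
    for k,c in est.items():
        # rectified view of lid plane z=.075, 0.5mm/px, up=+x, left=+y
        g=np.arange(-40,40.01,.25)/1000
        X,Y=np.meshgrid(c[0]-g,c[1]-g,indexing='ij')
        uv=proj(im,np.c_[X.ravel(),Y.ravel(),np.full(X.size,.075)]).reshape(X.shape+(2,)).astype(np.float32)
        t=cv2.remap(im['color'],uv[...,0].copy(),uv[...,1].copy(),cv2.INTER_CUBIC)
        h=cv2.cvtColor(t,cv2.COLOR_RGB2HSV).astype(int)
        r=np.hypot(X-c[0],Y-c[1]); w=np.clip(t.min(-1).astype(float)-70,0,None)*(r<.026)
        d=np.array([(w*(X-c[0])).sum(),(w*(Y-c[1])).sum()])/w.sum()
        print(n,k,'lab',np.arctan2(d[1],d[0]).round(3),np.hypot(*d).round(4))
        t=t[::1,::1].copy(); a=np.arctan2(d[1],d[0]); m=160
        cv2.line(t,(m,m),(int(m-4*28*np.sin(a)),int(m-4*28*np.cos(a))),(0,255,255),1); cv2.circle(t,(m,m),112,(0,255,0),1)
        tiles.append(cv2.resize(t,(290,290)))
o=np.vstack([np.hstack(tiles[:2]),np.hstack(tiles[2:])])
cv2.imwrite('pics/crop2.png',o[:,:,::-1])
E
```

```text
top colour lab -1.826 0.0136
top clear lab -1.192 0.013
scene colour lab -1.968 0.0153
scene clear lab -1.356 0.0133
```

View pics/crop2.png

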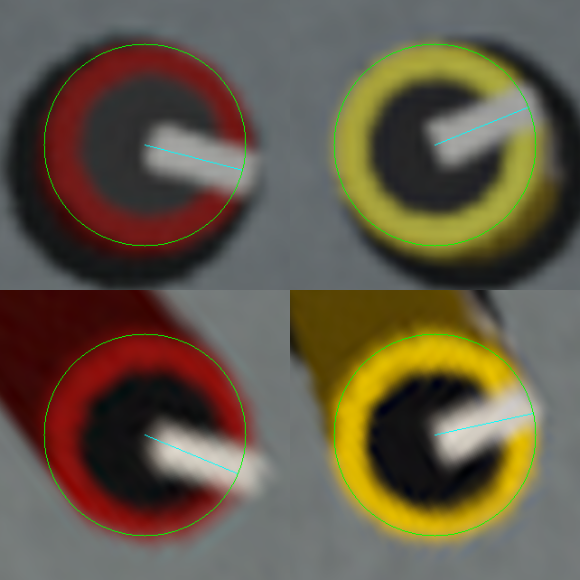

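The strips point along about -1.83 rad (red) and about -1.10 rad (yellow). All sizes and heights agree with the given ones, so I'll plan the moves now.

```bash
cat >> h.py <<'E'
def now():
    s=arm.observe(); M=R.from_rotvec(s['ee_rot']).as_matrix()
    return [*s['position'],np.arctan2(M[1,0],M[0,0])]
def plan(calls,start=None):
    """calls: list of lists of world poses (x,y,z,psi); prints tool-frame targets per call"""
    p=start or now(); print('start',np.round(p,4))
    for i,c in enumerate(calls):
        for q in c:
            d=np.array(q[:3])-p[:3]; cs,sn=np.cos(p[3]),np.sin(p[3])
            print(i,np.round([d[0]*cs+d[1]*sn,d[0]*sn-d[1]*cs,-d[2],p[3]-q[3]],4).tolist(),'dist %.3f'%np.linalg.norm(d))
        p=list(c[-1])
E
python3 - <<'E'
from h import *
yaw=-.1157; T=np.pi+yaw
a=(.4408,-.0403); m2=(.618,.0039); ps=1.45; pe=ps+(T-(-1.83))-2*np.pi
b=(.447,.2564); m0=(.6433,.2225); ys=2.1; ye=ys+(T+1.10)-2*np.pi
print(pe,ye)
plan([[(*a,.15,ps),(*a,.045,ps)],[(*a,.10,ps)],[(*m2,.10,pe),(*m2,.049,pe)],[(*m2,.15,pe)],
 [(*b,.15,ys),(*b,.045,ys)],[(*b,.10,ys)],[(*m0,.10,ye),(*m0,.049,ye)],[(*m0,.15,ye)]])
E
```

```text
0.022707346410206775 -0.05729265358979241
start [ 0.2454 -0.5743  0.237   0.4037]
0 [0.3895, -0.4143, 0.087, -1.0463] dist 0.575
0 [0.3895, -0.4143, 0.192, -1.0463] dist 0.600
1 [0.0, 0.0, -0.055, 0.0] dist 0.055
2 [0.0652, 0.1706, -0.0, 1.4273] dist 0.183
2 [0.0652, 0.1706, 0.051, 1.4273] dist 0.190
3 [0.0, 0.0, -0.101, 0.0] dist 0.101
4 [-0.1652, -0.2563, -0.0, -2.0773] dist 0.305
4 [-0.1652, -0.2563, 0.105, -2.0773] dist 0.323
5 [0.0, 0.0, -0.055, 0.0] dist 0.055
6 [-0.1284, 0.1523, -0.0, 2.1573] dist 0.199
6 [-0.1284, 0.1523, 0.051, 2.1573] dist 0.206
7 [0.0, -0.0, -0.101, 0.0] dist 0.101
```

Emit:
jog_arm(
  moves=[
    [0.195,-0.207,0.0,-0.5],
    [0.195,-0.207,0.0,-0.5],
    [0.195,-0.207,0.0,-0.5],
    [0.3895,-0.4143,0.0,-1.0463],
    [0.3895,-0.4143,0.0,-1.0463],
    [0.3895,-0.4143,0.03,-1.0463],
    [0.3895,-0.4143,0.087,-1.0463],
    [0.3895,-0.4143,0.087,-1.0463],
    [0.3895,-0.4143,0.087,-1.0463],
    [0.3895,-0.4143,0.087,-1.0463],
    [0.3895,-0.4143,0.087,-1.0463],
    [0.3895,-0.4143,0.087,-1.0463],
    [0.3895,-0.4143,0.087,-1.0463],
    [0.3895,-0.4143,0.087,-1.0463],
    [0.3895,-0.4143,0.087,-1.0463],
  ],
  hand=0.0918,
)

```text
clock: 1.98
position: [0.441, -0.0413, 0.1509]
ee_rot: [2.352, 2.082, 0.0]
force: [-0.5, -0.3, 0.1]
width: 1.0
gripper_force: 0.0
```

Emit:
jog_arm(
  moves=[
    [0,0,0.03,0],
    [0,0,0.06,0],
    [0,0,0.09,0],
    [0,0,0.105,0],
    [0,0,0.105,0],
    [0,0,0.105,0],
  ],
)

```text
clock: 2.72
position: [0.4416, -0.0407, 0.0465]
ee_rot: [2.351, 2.083, 0.001]
force: [0.6, 0.2, -0.3]
width: 1.001
gripper_force: 0.0
```

Emit:
jog_arm(
  moves=[
    [0,0,0,0],
    [0,0,0,0],
    [0,0,0,0],
    [0,0,0,0],
    [0,0,0,0],
    [0,0,0,0],
    [0,0,-0.02,0],
    [0,0,-0.055,0],
    [0,0,-0.055,0],
    [0,0,-0.055,0],
  ],
  hand=0.045,
  newtons=25,
)

```text
clock: 3.98
position: [0.4405, -0.041, 0.1]
ee_rot: [-2.351, -2.083, 0.001]
force: [0.0, 0.4, -3.0]
width: 0.605
gripper_force: 25.0
```

Emit:
jog_arm(
  moves=[
    [0.0652,0.1706,0,0.7],
    [0.0652,0.1706,0,1.4273],
    [0.0652,0.1706,0,1.4273],
    [0.0652,0.1706,0,1.4273],
    [0.0652,0.1706,0,1.4273],
    [0.0652,0.1706,0,1.4273],
    [0.0652,0.1706,0,1.4273],
    [0.0652,0.1706,0,1.4273],
    [0.0652,0.1706,0,1.4273],
    [0.0652,0.1706,0,1.4273],
    [0.0652,0.1706,0,1.4273],
    [0.0652,0.1706,0,1.4273],
  ],
)

```text
clock: 5.48
position: [0.6182, 0.0032, 0.1006]
ee_rot: [3.141, 0.037, -0.0]
force: [-0.5, -0.9, -2.8]
width: 0.606
gripper_force: 25.0
```

Emit:
jog_arm(
  moves=[
    [0,0,0.025,0],
    [0,0,0.045,0],
    [0,0,0.051,0],
    [0,0,0.051,0],
    [0,0,0.051,0],
    [0,0,0.051,0],
  ],
)

```text
clock: 6.22
position: [0.6185, 0.0035, 0.0502]
ee_rot: [-3.141, -0.036, -0.001]
force: [-0.1, -0.4, -3.3]
width: 0.605
gripper_force: 25.0
```

Emit:
jog_arm(
  moves=[
    [0,0,0,0],
    [0,0,0,0],
    [0,0,0,0],
    [0,0,0,0],
    [0,0,-0.03,0],
    [0,0,-0.07,0],
    [0,0,-0.101,0],
    [0,0,-0.101,0],
  ],
  hand=0.0918,
)

```text
clock: 7.22
position: [0.62, 0.0035, 0.1535]
ee_rot: [-3.141, -0.035, -0.008]
force: [-0.3, -0.3, -0.1]
width: 1.002
gripper_force: 0.0
```

Emit:
jog_arm(
  moves=[
    [-0.1652,-0.2563,0,-0.8],
    [-0.1652,-0.2563,0,-1.6],
    [-0.1652,-0.2563,0,-2.0773],
    [-0.1652,-0.2563,0,-2.0773],
    [-0.1652,-0.2563,0,-2.0773],
    [-0.1652,-0.2563,0,-2.0773],
    [-0.1652,-0.2563,0,-2.0773],
    [-0.1652,-0.2563,0,-2.0773],
    [-0.1652,-0.2563,0,-2.0773],
    [-0.1652,-0.2563,0,-2.0773],
    [-0.1652,-0.2563,0,-2.0773],
    [-0.1652,-0.2563,0,-2.0773],
    [-0.1652,-0.2563,0,-2.0773],
    [-0.1652,-0.2563,0,-2.0773],
    [-0.1652,-0.2563,0,-2.0773],
  ],
)

```text
clock: 9.1
position: [0.4472, 0.256, 0.1507]
ee_rot: [1.564, 2.724, -0.0]
force: [-0.6, -0.3, -0.2]
width: 1.003
gripper_force: 0.0
```

```bash
python3 - <<'E'
from h import *
for n in('scene','top'):
    im=cap(n); np.savez(f'pics/{n}1.npz',**im); 
    for k,v in pots(im).items():
        for d in v:
            if d['cen'][0]>.2: print(n,k,{a:(b.tolist() if hasattr(b,'tolist') else b) for a,b in d.items()})
print(now())
E
```

```text
scene colour {'cen': [0.6232, 0.0058], 'circ': (0.6223, 0.0033), 'r': 0.0315, 'n': 283, 'z': 0.0788, 'nw': 28, 'lab': -2.834, 'dl': 0.0183}
scene clear {'cen': [0.4512, 0.2514], 'circ': (0.4501, 0.2533), 'r': 0.0282, 'n': 213, 'z': 0.0764, 'nw': 44, 'lab': -1.665, 'dl': 0.0105}
scene clear {'cen': [0.4581, 0.2626], 'circ': (0.4512, 0.2588), 'r': 0.0296, 'n': 204, 'z': 0.0757, 'nw': 11, 'lab': -2.036, 'dl': 0.0152}
top colour {'cen': [0.6194, 0.0037], 'circ': (0.6184, 0.004), 'r': 0.0303, 'n': 366, 'z': 0.0775, 'nw': 55, 'lab': 2.978, 'dl': 0.0131}
[np.float64(0.447196817183989), np.float64(0.25595490381276315), np.float64(0.15072896078608236), np.float64(2.099471629034004)]
```

Emit:
jog_arm(
  moves=[
    [0,0,0.03,0],
    [0,0,0.06,0],
    [0,0,0.09,0],
    [0,0,0.105,0],
    [0,0,0.105,0],
    [0,0,0.105,0],
  ],
)

```text
clock: 9.95
position: [0.4477, 0.2564, 0.0466]
ee_rot: [1.563, 2.725, 0.002]
force: [-0.1, 0.9, 0.5]
width: 1.001
gripper_force: 0.0
```

Emit:
jog_arm(
  moves=[
    [0,0,0,0],
    [0,0,0,0],
    [0,0,0,0],
    [0,0,0,0],
    [0,0,0,0],
    [0,0,0,0],
    [0,0,-0.02,0],
    [0,0,-0.055,0],
    [0,0,-0.055,0],
    [0,0,-0.055,0],
  ],
  hand=0.045,
  newtons=25,
)

```text
clock: 11.2
position: [0.4469, 0.2553, 0.0999]
ee_rot: [-1.563, -2.725, 0.001]
force: [0.5, -0.4, -2.5]
width: 0.608
gripper_force: 25.0
```

Emit:
jog_arm(
  moves=[
    [-0.1284,0.1523,0,0.7],
    [-0.1284,0.1523,0,1.4],
    [-0.1284,0.1523,0,2.1573],
    [-0.1284,0.1523,0,2.1573],
    [-0.1284,0.1523,0,2.1573],
    [-0.1284,0.1523,0,2.1573],
    [-0.1284,0.1523,0,2.1573],
    [-0.1284,0.1523,0,2.1573],
    [-0.1284,0.1523,0,2.1573],
    [-0.1284,0.1523,0,2.1573],
    [-0.1284,0.1523,0,2.1573],
    [-0.1284,0.1523,0,2.1573],
    [-0.1284,0.1523,0,2.1573],
    [-0.1284,0.1523,0,2.1573],
    [-0.1284,0.1523,0,2.1573],
    [-0.1284,0.1523,0,2.1573],
  ],
)

```text
clock: 13.2
position: [0.6435, 0.2218, 0.1006]
ee_rot: [3.14, -0.089, -0.0]
force: [-0.9, 1.0, -2.8]
width: 0.608
gripper_force: 25.0
```

Place and release the yellow pot, then move away to hover near the cover handle.

Emit:
jog_arm(
  moves=[
    [0,0,0.025,0],
    [0,0,0.045,0],
    [0,0,0.051,0],
    [0,0,0.051,0],
    [0,0,0.051,0],
    [0,0,0.051,0],
  ],
)

```text
clock: 13.95
position: [0.6437, 0.222, 0.0499]
ee_rot: [-3.14, 0.09, -0.001]
force: [-0.5, 0.4, -2.4]
width: 0.605
gripper_force: 25.0
```

Emit:
jog_arm(
  moves=[
    [0,0,0,0],
    [0,0,0,0],
    [0,0,0,0],
    [0,0,0,0],
    [0,0,-0.03,0],
    [0,0,-0.07,0],
    [0,0,-0.101,0],
    [-0.2,0,-0.101,0],
    [-0.2,0,-0.101,0],
    [-0.2,0,-0.101,0],
    [-0.2,0,-0.101,0],
    [-0.2,0,-0.101,0],
  ],
  hand=0.0918,
)

```text
clock: 15.45
position: [0.444, 0.2338, 0.1513]
ee_rot: [-3.14, 0.088, -0.002]
force: [0.4, 0.1, 0.5]
width: 1.001
gripper_force: 0.0
```

```bash
cat >> h.py <<'E'
def strip(im,c,z=.078):
    """label direction from PCA of white strip on lid plane; c approx centre"""
    g=np.arange(-40,40.01,.25)/1000
    X,Y=np.meshgrid(c[0]-g,c[1]-g,indexing='ij')
    uv=proj(im,np.c_[X.ravel(),Y.ravel(),np.full(X.size,z)]).reshape(X.shape+(2,)).astype(np.float32)
    t=cv2.remap(im['color'],uv[...,0].copy(),uv[...,1].copy(),cv2.INTER_CUBIC)
    lo=t.min(-1).astype(float); r=np.hypot(X-c[0],Y-c[1])
    w=(np.clip(lo-90,0,80))*(r<.0265); x=X-c[0]; y=Y-c[1]
    mx,my=(w*x).sum()/w.sum(),(w*y).sum()/w.sum()
    C=np.cov(np.vstack([x.ravel(),y.ravel()]),aweights=w.ravel())
    e=np.linalg.eigh(C)[1][:,1]; e=e*np.sign(e@[mx,my])
    return t,np.arctan2(e[1],e[0]),np.arctan2(my,mx)
E
python3 - <<'E'
from h import *
tiles=[]
C={'colour':(.619,.0038),'clear':(.6435,.2222)}
for n in('top','scene'):
    im=cap(n); np.savez(f'pics/{n}2.npz',**im)
    im0=dict(np.load(f'pics/{n}0.npz'))
    for k,c in dict(colour=(.4408,-.0403),clear=(.447,.2564)).items(): print('old',n,k,np.round(strip(im0,c,.075)[1:],3))
    for k,v in pots(im).items():
        for d in v:
            if d['cen'][0]>.5: print(n,k,d['cen'],d['circ'],d['z'],d['nw'],d['lab'])
    for k,c in C.items():
        t,a,b=strip(im,c); print(n,k,round(a,3),round(b,3))
        m=160; cv2.line(t,(m,m),(int(m-112*np.sin(3.026)),int(m-112*np.cos(3.026))),(0,255,255),1); cv2.circle(t,(m,m),112,(0,255,0),1); tiles.append(cv2.resize(t,(290,290)))
o=np.vstack([np.hstack(tiles[:2]),np.hstack(tiles[2:])]); cv2.imwrite('pics/crop3.png',o[:,:,::-1])
E
```

```text
old top colour [-1.854 -1.825]
old top clear [-1.134 -1.19 ]
top colour [0.6193 0.0041] (0.6185, 0.0038) 0.0778 55 3.003
top clear [0.6459 0.2219] (0.6454, 0.2226) 0.0779 49 2.988
top colour 2.984 3.098
top clear 2.971 3.013
old scene colour [-1.857 -1.966]
old scene clear [-1.127 -1.353]
scene colour [0.6233 0.0059] (0.6229, 0.0036) 0.079 28 -2.831
scene clear [0.6516 0.2247] (0.648, 0.2226) 0.0787 25 -2.982
scene colour 2.989 -3.12
scene clear 2.976 3.077
```

View pics/crop3.png

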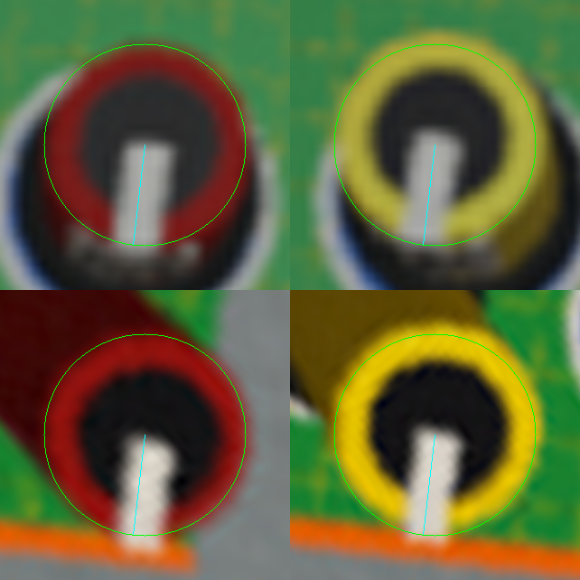

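Both pots stand on their marks, within about 2 mm, with labels within about 2° of square. In the crop the strips run down past the blue discs to the taped side. Next I'll open the cover.

```bash
python3 - <<'E'
from h import *
h=np.array([.4708,-.284]); u=np.array([-.026,-1]); e=h+.087*u
plan([[(*h,.13,-.026),(*h,.064,-.026)],[(*e,.064,-.026)],[(*e,.13,-.026)]])
E
```

```text
start [ 0.4457  0.2334  0.1511 -0.0583]
0 [0.0552, 0.5151, 0.0211, -0.0323] dist 0.518
0 [0.0552, 0.5151, 0.0871, -0.0323] dist 0.525
1 [0.0, 0.087, -0.0, 0.0] dist 0.087
2 [0.0, -0.0, -0.066, 0.0] dist 0.066
```

Emit:
jog_arm(
  moves=[
    [0.0552,0.5151,0,-0.0323],
    [0.0552,0.5151,0,-0.0323],
    [0.0552,0.5151,0,-0.0323],
    [0.0552,0.5151,0,-0.0323],
    [0.0552,0.5151,0,-0.0323],
    [0.0552,0.5151,0,-0.0323],
    [0.0552,0.5151,0,-0.0323],
    [0.0552,0.5151,0,-0.0323],
    [0.0552,0.5151,0,-0.0323],
    [0.0552,0.5151,0,-0.0323],
    [0.0552,0.5151,0.021,-0.0323],
    [0.0552,0.5151,0.021,-0.0323],
    [0.0552,0.5151,0.021,-0.0323],
    [0.0552,0.5151,0.05,-0.0323],
    [0.0552,0.5151,0.075,-0.0323],
    [0.0552,0.5151,0.087,-0.0323],
    [0.0552,0.5151,0.087,-0.0323],
    [0.0552,0.5151,0.087,-0.0323],
  ],
  hand=0.05,
)

```text
clock: 17.8
position: [0.4701, -0.2843, 0.0647]
ee_rot: [3.141, -0.039, 0.002]
force: [-0.4, -0.2, 0.4]
width: 0.546
gripper_force: 0.0
```

Emit:
jog_arm(
  moves=[
    [0,0,0,0],
    [0,0,0,0],
    [0,0,0,0],
    [0,0,0,0],
    [0,0,0,0],
  ],
  hand=0.0,
  newtons=15,
)

```text
clock: 18.42
position: [0.4694, -0.2841, 0.0638]
ee_rot: [3.141, -0.04, 0.0]
force: [-0.4, -0.8, 0.8]
width: 0.13
gripper_force: 15.0
```

Width 12 mm: the rib is held. Pull to open.

Emit:
jog_arm(
  moves=[
    [0,0.012,0,0],
    [0,0.026,0,0],
    [0,0.04,0,0],
    [0,0.054,0,0],
    [0,0.066,0,0],
    [0,0.076,0,0],
    [0,0.082,0,0],
    [0,0.085,0,0],
    [0,0.085,0,0],
    [0,0.085,0,0],
  ],
)

```text
clock: 19.68
position: [0.4671, -0.3696, 0.0638]
ee_rot: [3.141, -0.04, -0.0]
force: [-3.0, -0.9, 4.1]
width: 0.126
gripper_force: 15.0
```

Emit:
jog_arm(
  moves=[
    [0,0.002,0,0],
    [0,0.004,0,0],
    [0,0.004,0,0],
  ],
)

```text
clock: 20.05
position: [0.4671, -0.3708, 0.0637]
ee_rot: [-3.138, 0.037, 0.002]
force: [-4.3, 7.4, 10.9]
width: 0.136
gripper_force: 15.0
```

Emit:
jog_arm(
  moves=[
    [0,0,0,0],
    [0,0,0,0],
    [0,0,0,0],
    [0,0,-0.03,0],
    [0,0,-0.066,0],
    [0,-0.3,-0.066,0],
    [0,-0.3,-0.066,0],
    [0,-0.3,-0.066,0],
    [0,-0.3,-0.066,0],
    [0,-0.3,-0.066,0],
    [0,-0.3,-0.066,0],
    [0,-0.3,-0.066,0],
  ],
  hand=0.05,
)

```text
clock: 21.55
position: [0.4749, -0.0736, 0.1298]
ee_rot: [3.141, -0.039, 0.0]
force: [-0.1, -0.5, -0.7]
width: 0.547
gripper_force: 0.0
```

```bash
python3 - <<'E'
from h import *
im=cap('top'); np.savez('pics/top3.npz',**im); H=hsv(im); P=world(im)
og=(abs(H[...,0]-11)<7)&(H[...,1]>150)&(H[...,2]>90)
for a,c,b,s in blobs(og,15): print('orange',a,ray_at(im,c,.08).round(4), 'z',np.nanmedian(P[b][:,2]).round(3))
ye=(abs(H[...,0]-26)<9)&(H[...,1]>100)&(H[...,2]>70)
for a,c,b,s in blobs(ye,40):
    v,u=np.nonzero(b); q=ray_at(im,np.c_[u,v],.036); r=cv2.minAreaRect(q[:,:2].astype(np.float32)); print('yel',a,c.round(1),q.mean(0).round(4),np.round(r[0],4),np.round(r[1],4),round(r[2],2),np.nanmedian(P[b][:,2]).round(4))
m=(P[...,2]>.026)&(P[...,2]<.042)&(P[...,1]<-.2)&(P[...,1]>-.30)&(P[...,0]>.38)&(P[...,0]<.56)
for a,c,b,s in blobs(m,100):
    q=P[b]; r=cv2.minAreaRect(q[:,:2].astype(np.float32)); print('body',a,np.round(r[0],4),np.round(r[1],4),r[2],np.median(q[:,2]),'x',np.percentile(q[:,0],[1,99]))
    for lo,hi in((.39,.42),(.42,.46),(.46,.50),(.51,.55)):
        k=q[(q[:,0]>lo)&(q[:,0]<hi)]; 
        if len(k): print(lo,np.percentile(k[:,1],[3,50,97]).round(4))
for a,v in pots(im).items():
    for d in v: print(a,d['cen'],d['circ'],d['z'],d['lab'])
c=cv2.resize(im['color'][220:315,370:485],None,fx=5,fy=5,interpolation=cv2.INTER_CUBIC); cv2.imwrite('pics/crop4.png',c[:,:,::-1]); print(now())
E
```

```text
orange 205 [[0.5475 0.1574 0.08  ]] z 0.003
orange 19 [[ 0.4982 -0.2419  0.08  ]] z 0.037
orange 106 [[ 0.4676 -0.369   0.08  ]] z 0.078
yel 251 [228.7 201. ] [0.6531 0.2205 0.036 ] [0.6538 0.2217] [0.0657 0.0595] 76.46 0.0762
yel 42 [285.5 238.9] [0.5471 0.0656 0.036 ] [0.5471 0.0655] [0.1114 0.0024] 83.25 0.0038
yel 574 [403.6 269.8] [ 0.4617 -0.2498  0.036 ] [ 0.4627 -0.2492] [0.1102 0.0401] 0.82 0.0345
yel 793 [550.5 311.1] [ 0.3506 -0.6314  0.036 ] [ 0.3431 -0.6188] [0.0683 0.1484] 84.21 0.0012
yel 1828 [536.5 350.5] [ 0.2502 -0.585   0.036 ] [ 0.2368 -0.5947] [0.2493 0.0572] 28.6 0.0009
yel 672 [ 69.7 410.3] [0.1073 0.6199 0.036 ] [0.097  0.6231] [0.066  0.0943] 23.88 0.0058
body 787 [ 0.4849 -0.2493] [0.0449 0.1495] 89.6058578491211 0.03523904906482977 x [0.41065613 0.55826435]
0.39 [-0.2681 -0.2502 -0.2342]
0.42 [-0.268  -0.25   -0.2331]
0.46 [-0.2669 -0.2492 -0.2326]
0.51 [-0.2704 -0.25   -0.2304]
colour [0.6191 0.0039] (0.6184, 0.0041) 0.0778 2.984
clear [0.6457 0.222 ] (0.6446, 0.2227) 0.0778 2.993
[np.float64(0.4748072528122381), np.float64(-0.07434346736280892), np.float64(0.1297810555297944), np.float64(-0.026448598722981442)]
```

View pics/crop4.png

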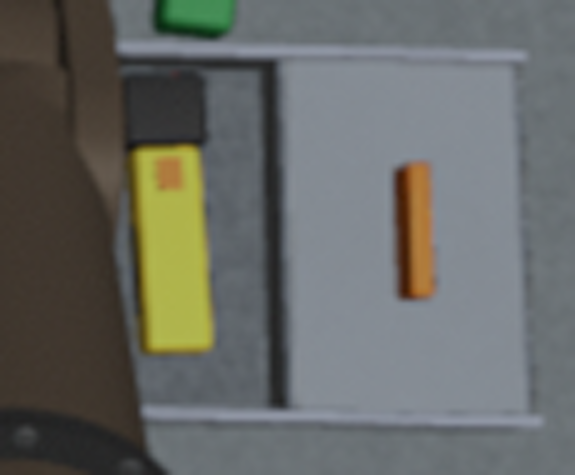

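The crop shows the cover parked fully open (handle at y = -0.369) and the scanner lying at about (0.485, -0.2495) with yaw about +0.01. Both pots still stand where placed. Next I'll plan the grasp and the scans.

```bash
python3 - <<'E'
from h import *
s=(.4846,-.2495); r=(.4375,.0298); y=(.4638,.2482)
plan([[(*s,.13,.012),(*s,.026,.012)],[(*s,.13,.012)],[(*r,.13,-.14),(*r,.05,-.14)],[(*y,.05,-.14)],[(*y,.13,-.14),(*s,.13,.012)]])
E
```

```text
start [ 0.4748 -0.0743  0.1298 -0.0264]
0 [0.0144, 0.1748, -0.0002, -0.0384] dist 0.175
0 [0.0144, 0.1748, 0.1038, -0.0384] dist 0.204
1 [0.0, 0.0, -0.104, 0.0] dist 0.104
2 [-0.0437, -0.2798, -0.0, 0.152] dist 0.283
2 [-0.0437, -0.2798, 0.08, 0.152] dist 0.294
3 [-0.0044, -0.2199, -0.0, 0.0] dist 0.220
4 [0.0, -0.0, -0.08, 0.0] dist 0.080
4 [0.09, 0.4899, -0.08, -0.152] dist 0.505
```

Emit:
jog_arm(
  moves=[
    [0.0144,0.1748,0,-0.0384],
    [0.0144,0.1748,0,-0.0384],
    [0.0144,0.1748,0,-0.0384],
    [0.0144,0.1748,0,-0.0384],
    [0.0144,0.1748,0,-0.0384],
    [0.0144,0.1748,0,-0.0384],
    [0.0144,0.1748,0.03,-0.0384],
    [0.0144,0.1748,0.055,-0.0384],
    [0.0144,0.1748,0.075,-0.0384],
    [0.0144,0.1748,0.09,-0.0384],
    [0.0144,0.1748,0.098,-0.0384],
    [0.0144,0.1748,0.1038,-0.0384],
    [0.0144,0.1748,0.1038,-0.0384],
    [0.0144,0.1748,0.1038,-0.0384],
  ],
  hand=0.056,
)

```text
clock: 23.35
position: [0.4851, -0.2484, 0.0264]
ee_rot: [3.141, 0.021, 0.001]
force: [0.0, 0.5, -0.5]
width: 0.61
gripper_force: 0.0
```

Emit:
jog_arm(
  moves=[
    [0,0,0,0],
    [0,0,0,0],
    [0,0,0,0],
    [0,0,0,0],
    [0,0,0,0],
  ],
  hand=0.02,
  newtons=25,
)

```text
clock: 23.98
position: [0.4849, -0.2485, 0.0262]
ee_rot: [3.141, 0.021, 0.001]
force: [-1.0, -1.2, 4.4]
width: 0.394
gripper_force: 25.0
```

Emit:
jog_arm(
  moves=[
    [0,0,-0.02,0],
    [0,0,-0.06,0],
    [0,0,-0.104,0],
    [0,0,-0.104,0],
    [-0.0437,-0.2798,-0.104,0.152],
    [-0.0437,-0.2798,-0.104,0.152],
    [-0.0437,-0.2798,-0.104,0.152],
    [-0.0437,-0.2798,-0.104,0.152],
    [-0.0437,-0.2798,-0.104,0.152],
    [-0.0437,-0.2798,-0.104,0.152],
    [-0.0437,-0.2798,-0.104,0.152],
    [-0.0437,-0.2798,-0.104,0.152],
    [-0.0437,-0.2798,-0.104,0.152],
    [-0.0437,-0.2798,-0.104,0.152],
  ],
)

```text
clock: 25.72
position: [0.4374, 0.0304, 0.1299]
ee_rot: [3.134, -0.219, 0.0]
force: [0.4, -0.6, -0.8]
width: 0.388
gripper_force: 25.0
```

```bash
cat >> h.py <<'E'
def check():
    im=cap('top')
    for k,v in pots(im).items():
        for d in v:
            if d['cen'][0]>.3: print(k,d['cen'],d['circ'],d['n'],d['z'],d['lab'])
    return im
E
python3 - <<'E'
from h import *
im=check(); P=world(im); x,y,z,p=now(); print(np.round(now(),4))
# scanner head front: pts at height of head top (z~.126-.. )
m=(abs(P[...,2]-(z-.020+.032))<.008)&(P[...,0]>x+.03)&(abs(P[...,1]-y)<.06)&(P[...,0]<x+.1)
q=P[m]; print(m.sum()); 
if m.sum(): 
    r=cv2.minAreaRect(q[:,:2].astype(np.float32)); print(r,np.median(q[:,2]))
im2=cap('scene'); H=im2['color'][90:260,220:420]; cv2.imwrite('pics/crop5.png',cv2.resize(H,None,fx=3.5,fy=3.5,interpolation=cv2.INTER_CUBIC)[:,:,::-1])
E
```

```text
colour [0.6194 0.004 ] (0.6185, 0.0038) 367 0.0779 2.996
clear [0.6457 0.222 ] (0.6451, 0.2214) 362 0.0779 2.982
[ 0.4374  0.0306  0.1299 -0.1395]
0
```

View pics/crop5.png

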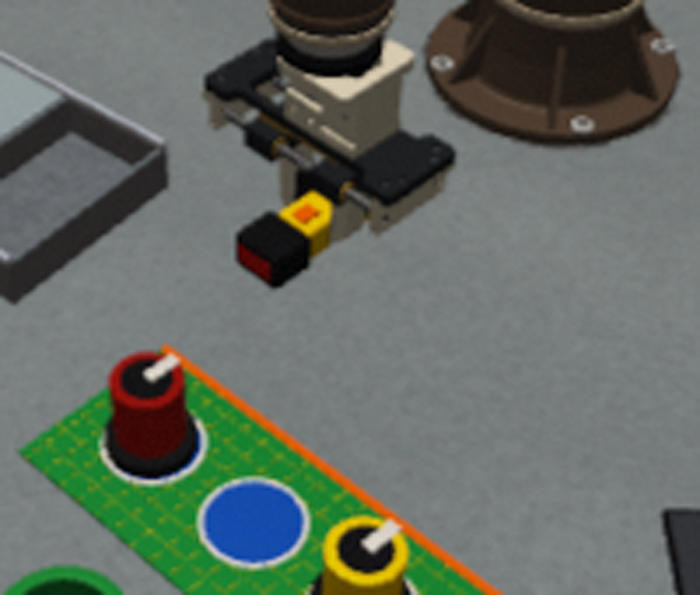

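The scanner is held level with its window towards the red pot, and both pots stand on their marks. Descending.

Emit:
jog_arm(
  moves=[
    [0,0,0.04,0],
    [0,0,0.07,0],
    [0,0,0.08,0],
    [0,0,0.08,0],
    [0,0,0.08,0],
  ],
)

```text
clock: 26.45
position: [0.4381, 0.0311, 0.0508]
ee_rot: [-3.134, 0.218, -0.002]
force: [-0.0, 1.3, -1.3]
width: 0.392
gripper_force: 25.0
```

```bash
python3 - <<'E'
from h import *
im=cap('scene'); x,y,z,p=now(); print(np.round([x,y,z,p],4))
L=np.array([x+.075*np.cos(p),y+.075*np.sin(p),z-.004]); print('lens',L, proj(im,L))
H=hsv(im); m=((H[...,0]<8)|(H[...,0]>172))&(H[...,1]>150)&(H[...,2]>60)
for a,c,b,s in blobs(m,8):
    if 200<c[0]<400 and c[1]>90: print(a,c.round(1),ray_at(im,c,z-.004).round(4))
check()
E
```

```text
[ 0.4381  0.0311  0.0509 -0.1386]
lens [0.51238073 0.02077748 0.04689201] [[291.67889833 186.0393645 ]]
32 [291.6 184.9] [[0.5092 0.018  0.0469]]
312 [260.9 207.1] [[0.6238 0.0034 0.0469]]
colour [0.6193 0.004 ] (0.6194, 0.0043) 366 0.0784 2.995
clear [0.6463 0.2219] (0.6454, 0.2226) 358 0.078 2.979
```

Emit:
jog_arm(
  moves=[
    [0,0.0015,0,0],
    [0,0.0015,0,0],
    [0,0.0015,0,0],
    [0,0.0015,0,0],
    [0,0.0015,0,0],
    [0,0.0015,0,0],
    [0,0.0015,0,0],
    [0,0.0015,0,0],
    [0,0.0015,0,0],
    [0,0.0015,0,0],
    [0,0.0015,0,0],
    [0,0.0015,0,0],
    [0,0.0015,0,0],
    [0,0.0015,0,0],
    [0,0.0015,0,0],
    [0,0.0015,0,0],
    [0,0.0015,0,0],
    [0,0.0015,0,0],
    [0,0.0015,0,0],
    [0,0.0015,0,0],
  ],
)

```text
clock: 29.05
position: [0.4371, 0.0295, 0.0499]
ee_rot: [3.134, -0.218, 0.0]
force: [-0.0, -0.4, -1.4]
width: 0.39
gripper_force: 25.0
```

Emit:
jog_arm(
  moves=[
    [0,0,0,0],
    [0,0,0,0],
    [0,0,0,0],
    [0,0,0,0],
  ],
)

```text
clock: 29.55
position: [0.4371, 0.0295, 0.0499]
ee_rot: [3.134, -0.217, 0.0]
force: [-0.1, -0.1, -1.8]
width: 0.393
gripper_force: 25.0
```

```bash
python3 - <<'E'
from h import *
check(); u=np.array([np.cos(2.995),np.sin(2.995)]); y=np.array([.645,.2222])+.183*u
plan([[(*y,.05,-.14)]])
E
```

```text
colour [0.6192 0.0043] (0.6185, 0.0038) 363 0.0776 3.021
clear [0.6456 0.2218] (0.6454, 0.222) 367 0.078 2.978
start [ 0.4371  0.0295  0.0499 -0.1386]
0 [-0.0038, -0.221, -0.0001, 0.0014] dist 0.221
```

Emit:
jog_arm(
  moves=[
    [-0.0038,-0.03,0,0.0],
    [-0.0038,-0.07,0,0.0],
    [-0.0038,-0.12,0,0],
    [-0.0038,-0.17,0,0],
    [-0.0038,-0.205,0,0],
    [-0.0038,-0.22,0,0],
    [-0.0038,-0.22,0,0],
    [-0.0038,-0.22,0,0],
    [-0.0038,-0.22,0,0],
  ],
)

```text
clock: 30.72
position: [0.4638, 0.2462, 0.0499]
ee_rot: [3.133, -0.221, -0.0]
force: [0.2, 0.8, -1.2]
width: 0.39
gripper_force: 25.0
```

```bash
python3 - <<'E'
from h import *
check(); x,y,z,p=now(); print(np.round([x,y,z,p],4)); L=np.array([x+.075*np.cos(p),y+.075*np.sin(p)])
t=np.array([.645,.2222])+.028*np.array([np.cos(2.995),np.sin(2.995)]); d=t-L
print('ahead',d@[np.cos(p),np.sin(p)],'left',d@[-np.sin(p),np.cos(p)])
E
```

```text
colour [0.619  0.0041] (0.6185, 0.0038) 365 0.0779 2.998
clear [0.646  0.2219] (0.6458, 0.2226) 359 0.0779 2.983
[ 0.4638  0.2465  0.05   -0.1405]
ahead 0.07979082393990573 left 0.0014815827474925648
```

Emit:
jog_arm(
  moves=[
    [0,-0.001,0,0],
    [0,-0.001,0,0],
    [0,-0.001,0,0],
    [0,-0.001,0,0],
    [0,-0.001,0,0],
    [0,-0.001,0,0],
    [0,-0.001,0,0],
    [0,-0.001,0,0],
    [0,-0.001,0,0],
    [0,-0.001,0,0],
    [0,-0.001,0,0],
    [0,-0.001,0,0],
    [0,-0.001,0,0],
    [0,-0.001,0,0],
    [0,-0.001,0,0],
    [0,-0.001,0,0],
    [0,-0.001,0,0],
    [0,-0.001,0,0],
    [0,-0.001,0,0],
    [0,-0.001,0,0],
  ],
)

```text
clock: 33.28
position: [0.4639, 0.2489, 0.0499]
ee_rot: [3.134, -0.217, 0.0]
force: [-0.5, 0.2, -1.5]
width: 0.388
gripper_force: 25.0
```

Emit:
jog_arm(
  moves=[
    [0,0,0,0],
    [0,0,0,0],
    [0,0,0,0],
    [0,0,0,0],
  ],
)

```text
clock: 33.78
position: [0.4639, 0.2489, 0.0499]
ee_rot: [3.134, -0.218, 0.0]
force: [0.1, 0.9, -1.5]
width: 0.389
gripper_force: 25.0
```

```bash
python3 - <<'E'
from h import *
im=check(); s=(.4849,-.2485); n=now()
q=(n[0],n[1],.13,n[3])
plan([[q,(*s,.13,.012)],[(*s,.0275,.012)],[(*s,.13,.012)]])
H=hsv(im);og=(abs(H[...,0]-11)<7)&(H[...,1]>150)&(H[...,2]>90)
for a,c,b,s in blobs(og,15): print('orange',a,ray_at(im,c,.08).round(4), 'z',np.nanmedian(world(im)[b][:,2]).round(3))
E
```

```text
colour [0.6193 0.0041] (0.6184, 0.004) 363 0.0779 2.98
clear [0.6462 0.222 ] (0.6458, 0.2226) 358 0.0781 2.985
start [ 0.4639  0.2489  0.0499 -0.1385]
0 [0.0, -0.0, -0.0801, 0.0] dist 0.080
0 [0.0895, 0.4898, -0.0801, -0.1505] dist 0.504
1 [0.0, 0.0, 0.1025, 0.0] dist 0.103
2 [0.0, 0.0, -0.1025, 0.0] dist 0.103
orange 213 [[0.5418 0.1092 0.08  ]] z 0.003
orange 106 [[ 0.4676 -0.369   0.08  ]] z 0.079
```

Both labels were held for over 2 s. Return the scanner.

Emit:
jog_arm(
  moves=[
    [-0.02,0,-0.03,0],
    [-0.02,0,-0.0801,0],
    [0.0895,0.4898,-0.0801,-0.1505],
    [0.0895,0.4898,-0.0801,-0.1505],
    [0.0895,0.4898,-0.0801,-0.1505],
    [0.0895,0.4898,-0.0801,-0.1505],
    [0.0895,0.4898,-0.0801,-0.1505],
    [0.0895,0.4898,-0.0801,-0.1505],
    [0.0895,0.4898,-0.0801,-0.1505],
    [0.0895,0.4898,-0.0801,-0.1505],
    [0.0895,0.4898,-0.0801,-0.1505],
    [0.0895,0.4898,-0.0801,-0.1505],
    [0.0895,0.4898,-0.0801,-0.1505],
    [0.0895,0.4898,-0.0801,-0.1505],
    [0.0895,0.4898,-0.0801,-0.1505],
    [0.0895,0.4898,-0.0801,-0.1505],
  ],
)

```text
clock: 35.83
position: [0.485, -0.2482, 0.1301]
ee_rot: [3.142, 0.02, 0.0]
force: [1.0, -0.1, -1.8]
width: 0.39
gripper_force: 25.0
```

Emit:
jog_arm(
  moves=[
    [0,0,0.025,0],
    [0,0,0.05,0],
    [0,0,0.07,0],
    [0,0,0.085,0],
    [0,0,0.095,0],
    [0,0,0.1,0],
    [0,0,0.103,0],
    [0,0,0.103,0],
    [0,0,0.103,0],
  ],
)

```text
clock: 36.95
position: [0.4851, -0.2487, 0.0274]
ee_rot: [3.141, 0.019, 0.001]
force: [0.2, 0.7, -0.5]
width: 0.388
gripper_force: 25.0
```

Emit:
jog_arm(
  moves=[
    [0,0,0.0008,0],
    [0,0,0.0008,0],
    [0,0,0.0008,0],
    [0,0,0.0008,0],
    [0,0,-0.03,0],
    [0,0,-0.07,0],
    [0,0,-0.103,0],
    [0,0,-0.103,0],
    [-0.0189,0.1211,-0.103,0.038],
    [-0.0189,0.1211,-0.103,0.038],
    [-0.0189,0.1211,-0.103,0.038],
    [-0.0189,0.1211,-0.103,0.038],
    [-0.0189,0.1211,-0.103,0.038],
  ],
  hand=0.056,
)

```text
clock: 38.58
position: [0.4678, -0.368, 0.1295]
ee_rot: [-3.14, 0.038, 0.001]
force: [0.2, 1.2, -0.2]
width: 0.61
gripper_force: 0.0
```

```bash
python3 - <<'E'
from h import *
im=check(); print(np.round(now(),4)); P=world(im)
m=(P[...,2]>.026)&(P[...,2]<.045)&(P[...,1]<-.2)&(P[...,1]>-.30)&(P[...,0]>.38)&(P[...,0]<.57)
for a,c,b,s in blobs(m,100):
    q=P[b]; r=cv2.minAreaRect(q[:,:2].astype(np.float32)); print('body',a,np.round(r[0],4),np.round(r[1],4),r[2],np.percentile(q[:,2],[5,50,95]).round(4),np.percentile(q[:,0],[1,99]).round(4))
E
```

```text
colour [0.6192 0.004 ] (0.6184, 0.004) 370 0.0777 3.017
clear [0.6457 0.2218] (0.6454, 0.2226) 364 0.0777 2.981
[ 0.4679 -0.3681  0.1297 -0.0238]
body 814 [ 0.485  -0.2456] [0.0457 0.149 ] 89.56681823730469 [0.0296 0.0356 0.0409] [0.4109 0.5585]
```

Emit:
jog_arm(
  moves=[
    [0,0,0.03,0],
    [0,0,0.055,0],
    [0,0,0.066,0],
    [0,0,0.066,0],
    [0,0,0.066,0],
  ],
)

```text
clock: 39.25
position: [0.468, -0.3701, 0.065]
ee_rot: [3.141, -0.041, 0.002]
force: [0.3, -0.2, 0.2]
width: 0.611
gripper_force: 0.0
```

Emit:
jog_arm(
  moves=[
    [0,0,0,0],
    [0,0,0,0],
    [0,0,0,0],
    [0,0,0,0],
    [0,0,0,0],
    [0,-0.012,0,0],
    [0,-0.026,0,0],
    [0,-0.04,0,0],
    [0,-0.054,0,0],
    [0,-0.068,0,0],
    [0,-0.082,0,0],
    [0,-0.094,0,0],
    [0,-0.104,0,0],
    [0,-0.11,0,0],
    [0,-0.114,0,0],
    [0,-0.117,0,0],
    [0,-0.117,0,0],
    [0,-0.117,0,0],
  ],
  hand=0.0,
  newtons=15,
)

```text
clock: 41.5
position: [0.4706, -0.2526, 0.064]
ee_rot: [-3.141, 0.041, -0.0]
force: [4.0, 2.2, -2.7]
width: 0.131
gripper_force: 15.0
```

Emit:
jog_arm(
  moves=[
    [0,-0.002,0,0],
    [0,-0.0035,0,0],
    [0,-0.0035,0,0],
    [0,-0.0035,0,0],
  ],
)

```text
clock: 42.0
position: [0.4706, -0.2507, 0.064]
ee_rot: [3.14, -0.043, 0.001]
force: [4.5, -4.8, -7.9]
width: 0.131
gripper_force: 15.0
```

Emit:
jog_arm(
  moves=[
    [0,-0.0015,0,0],
    [0,-0.003,0,0],
    [0,-0.003,0,0],
  ],
)

```text
clock: 42.38
position: [0.4707, -0.2506, 0.0641]
ee_rot: [3.136, -0.046, 0.003]
force: [4.9, -15.0, -13.7]
width: 0.125
gripper_force: 15.0
```

Emit:
jog_arm(
  moves=[
    [0,0,0,0],
    [0,0,0,0],
    [0,0,0,0],
    [0,0,-0.03,0],
    [0,0,-0.066,0],
    [0,0,-0.12,0],
    [-0.05,0.25,-0.16,0],
    [-0.05,0.25,-0.16,0],
    [-0.05,0.25,-0.16,0],
    [-0.05,0.25,-0.16,0],
    [-0.05,0.25,-0.16,0],
    [-0.05,0.25,-0.16,0],
    [-0.05,0.25,-0.16,0],
  ],
  hand=0.05,
)

```text
clock: 44.0
position: [0.4152, -0.4929, 0.2236]
ee_rot: [-3.14, 0.037, 0.0]
force: [0.9, 0.4, 0.6]
width: 0.546
gripper_force: 0.0
```

```bash
python3 - <<'E'
from h import *
im=check(); H=hsv(im);og=(abs(H[...,0]-11)<7)&(H[...,1]>150)&(H[...,2]>90)
for a,c,b,s in blobs(og,15): print('orange',a,ray_at(im,c,.08).round(4), 'z',np.nanmedian(world(im)[b][:,2]).round(3))
for k,c in dict(colour=(.619,.0038),clear=(.6455,.2222)).items(): print(k,strip(im,c)[1])
c=cv2.resize(im['color'][140:320,190:490],None,fx=2.6,fy=2.6,interpolation=cv2.INTER_CUBIC); cv2.imwrite('pics/crop6.png',c[:,:,::-1])
E
```

```text
colour [0.6195 0.0039] (0.6192, 0.0044) 367 0.0778 3.016
clear [0.6457 0.2216] (0.6446, 0.2227) 363 0.0781 2.966
orange 251 [[0.5444 0.1307 0.08  ]] z 0.003
orange 108 [[ 0.4714 -0.2495  0.08  ]] z 0.079
colour 2.984909414202353
clear 2.9679839712405918
```

View pics/crop6.png

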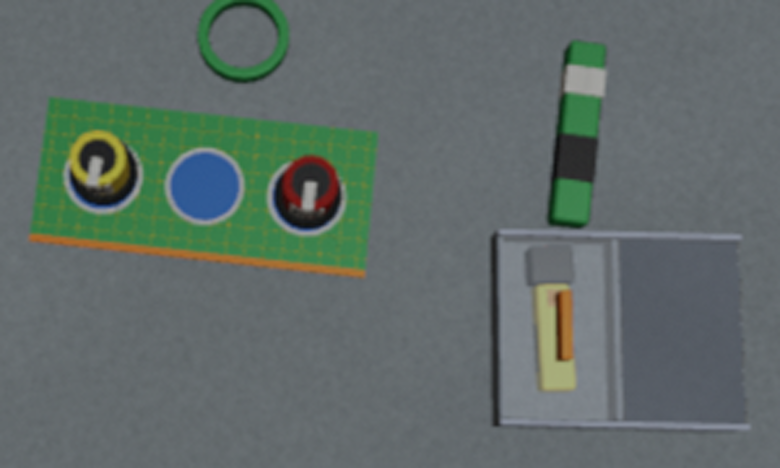

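The cover is shut over the scanner (handle travel 0.1195 m, with the stop felt), and both pots stand on their marks with labels to the front. Handing in.

```bash
python3 -c "
from cell import arm
print(arm.sign_off())"
```

```text
the job is handed in; nothing more can be done
None
```

The job is handed in: the red and yellow pots stand on blue marks facing the taped edge (no grey primer was there), both labels were scanned red then yellow, and the scanner is back flat in its case with the cover shut.

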